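Find the stamped carton and push it to the dispatch rail

TASK

One of the two plain white cartons has a dark ring-and-cross dispatch stamp on its underside. Without grasping or lifting anything, first tip both cartons over away from you onto their backs, so that their undersides face you; then push the stamped one, still lying on its back, straight away from you until its top end lies flat against the low metal dispatch rail. Leave the other carton lying where it fell, and leave the bottle, the tape roll and the timer alone.

Things in the scene. Friction and masses are not known exactly. Their poses are not given: they have to be found in the camera images.
- carton_a_mid (a point): Centre of a closed plain white carton, 61 (x) x 100 (y) x 85 (z) mm, 0.15 to 0.3 kg. It starts upright (centre 42.5 mm up), x pointing roughly away from the robot, z from underside to top. On its back: centre 30.5 mm up, z away from the robot, x down, underside towards the robot. Pushed on its near side 70 mm up or higher it tips over its far bottom edge (best if the push rises with it), and falls by itself past 36 degrees.
- carton_b_mid (a point): The second carton, of the same shape and size; centre, axes and behaviour as for the first.
- stamp (a point): Centre of the stamp (dark ring 40 mm across with a cross in it), which is printed flat in the middle of the underside of one of the two cartons, 42.5 mm from that carton's centre. It cannot be seen until that carton is tipped.
- rail_face (a point): Middle of the near face, 15 mm above the worktop, of the dispatch rail: a straight aluminium bar fixed on the worktop beyond the cartons, 25 mm thick, 340 mm long, 30 mm high. Its x axis points away from the robot, square to the near face; its y axis runs along the rail.
- bottle: Bystander: brown reagent bottle with a black cap, 33 mm across and 68 mm tall, standing right of the cartons. Origin at the centre of its foot.
- tape: Bystander: roll of tape lying flat, 86 mm across, 18 mm high, left of the cartons. Origin at the centre of its underside.
- timer: Bystander: white timer, 64 x 64 x 19 mm, far left of the cartons. Origin at the centre of its underside.

How it is judged:
On the way:
1. both cartons lie on their backs, undersides facing the robot, still clear of the rail (angle between each of carton_a_mid, carton_b_mid's own x axis and vertical above 2.95 rad and x of each of carton_a_mid, carton_b_mid in the frame of rail_face below -0.0625 m), for 0.3 s.
At the end, for the whole second after the job is handed in: Both cartons lie on their backs, undersides to the robot; the stamped one's top end is within 7 mm of the rail and square to it within 0.1 rad; the other is where it fell, 20 mm or more short of the rail and its centre within 125 mm of its start (tipping alone: about 75 mm) (angle between each of carton_a_mid, carton_b_mid's own x axis and vertical above 2.95 rad and x of carton_a_mid in the frame of rail_face above -0.0495 m and angle between the z axis of carton_a_mid and the x axis of rail_face, either way round below 0.1 rad and y of carton_a_mid in the frame of rail_face between -0.17 and 0.17 m and height (world z) of each of carton_a_mid, carton_b_mid below 0.036 m and x of carton_b_mid in the frame of rail_face below -0.0625 m and distance of carton_b_mid from where it was at the start of the episode below 0.125 m); the robot touches nothing.
It fails at once if a carton is lifted clear of the worktop ((height (world z) of carton_a_mid above 0.066 m or (angle between carton_a_mid's own x axis and vertical above 2.9 rad and height (world z) of carton_a_mid above 0.05 m) or (angle between carton_a_mid's own z axis and vertical below 0.2 rad and height (world z) of carton_a_mid above 0.058 m)) or (height (world z) of carton_b_mid above 0.066 m or (angle between carton_b_mid's own x axis and vertical above 2.9 rad and height (world z) of carton_b_mid above 0.05 m) or (angle between carton_b_mid's own z axis and vertical below 0.2 rad and height (world z) of carton_b_mid above 0.058 m))).
It fails at once if a carton is taken between the fingers ((x of the grasp point in the frame of carton_a_mid between -0.025 and 0.025 m and y of the grasp point in the frame of carton_a_mid between -0.044 and 0.044 m and z of the grasp point in the frame of carton_a_mid between -0.037 and 0.037 m) or (x of the grasp point in the frame of carton_b_mid between -0.025 and 0.025 m and y of the grasp point in the frame of carton_b_mid between -0.044 and 0.044 m and z of the grasp point in the frame of carton_b_mid between -0.037 and 0.037 m)).
It fails at once if the bottle, tape roll or timer is moved more than 20 mm (distance of any of bottle, tape, timer from where it was at the start of the episode above 0.02 m).
It also fails if it takes over 58 s, if anything falls off the work surface, if the arm or the gripper's body presses on something with over 40 N, if the wrist force passes 120 N, or if a joint passes its speed limit or range.

ROBOT

A 6-joint arm with a two-finger parallel gripper is mounted at the origin on a cart in front of the work surface, level with it; the furniture and walls round the work are solid. World frame = base frame: x ahead of the robot, y to its left, z up, the work surface at z = 0. Lengths are in m, angles in rad, forces in N, time in s.
With the tool pointing down it reaches from about 0.25 to 0.775 m from the base axis. Payload 8.9 kg.
Tool frame: the origin (TCP) lies at the very end of the fingers, on their centre line; the grasp point (between the pads) lies 19 mm behind it (r.grip_point_offset is the distance from the TCP to the grasp point, in m); z points along the fingers, y is the line along which they close (so a half turn about z gives the same grasp; the last joint's range is limited). The gripper opens to 85 mm and grips with 20 to 120 N. Pads are 22 mm wide; open, the fingers measure 114 mm over their backs; the gripper's body (76 mm by 85 mm) begins 54 mm behind the grasp point. The pads swing forward as they close: fully open they stand 13 mm farther back than shut.
Start: joints at [1.132, 0.291, -0.153, 1.127, 0, 1.431], TCP at [0.155, 0.502, 0.231] pointing down, gripper open.
Joint ranges: [-2.52, 2.52], [-0.91, 1.74], [-1.3, 1.37], [-1.96, 2.02], [-1.52, 1.47], [-3.14, 3.14]. Speed limits (rad/s): [2.22, 2.22, 2.79, 3.14, 3.14, 3.14].

INTERFACE

Orientations are given as a unit quaternion [x, y, z, w].
In Python, from plant import r gives the robot as it stands. The module is installed in compiled form; this text tells all that it offers.
- The arm moves only by the shell command python3 -m handwheel 'ROWS'. ROWS is JSON, a list of rows, each a list of 7 numbers: the shift along the tool's x, y, z in mm, then the turn, a rotation vector about the tool's x, y, z in degrees, then the finger opening in mm, from 0 to 85.4. A call has 1 to 20 rows; each row shifts and turns the commanded pose from where the row before left it, along the tool's axes as they then stand; what a row does not reach is not made up. A row lasts 1/10 s, in which the tool goes at most 50 mm and 8.59 degrees, less where a joint would pass 70% of its speed; a pose out of reach is approached as far as the arm can. A call with a gripper value outside its range is refused whole. The fingers move at their own pace and stop on an object; the grip force is fixed at half the most. Time passes only in rows, so rows that do not move let the fingers close. It gives the time, the measured TCP pose, the force, the opening and the grip force at its end, in the units of the state.
- r.observe(): the state, without advancing time (a new reading comes with each control period).
- r.grab_frame(name): name is "scene" or "top" or "wrist"; returns a dict with "color" (480x640x3 uint8, red, green, blue), "fx", "fy", "cx", "cy" (pixels), "R" (3x3) and "t" (3): a world point X has camera coordinates R X + t. Camera axes: x right, y down, z forward; pixel columns grow to the right and rows downward; lengths in m; the calibration is good to about 2 mm. A picture is of the moment at which its call begins. There is no depth.
- r.close_job(): hands the job in; it is judged then, once.
The state is a dict: "clock": time; "joint_positions": joint angles; "qd": joint speeds; "tau": joint torques, N m; "tcp_pos": TCP position; "eef_rot": TCP orientation; "force": force on the tool from outside, world axes, zero at the start; "ft_torque": the same for the moment, N m; "gripper_width": opening from 0.0 (shut) to 1.0 (fully open); "finger_force": force on a finger pad.
Only numpy, scipy, OpenCV 4.12 (cv2) and the standard library are available. Lean on these libraries where they do the work, as an engineer would, in place of code of your own. Each camera call takes 0.05 s, during which the arm holds its last target. There are 200 camera calls.

## Working session

There is one attempt and no reset: what is moved stays moved. The work goes in short steps, Python scripts to look and compute and a shell command to move; the robot and the scene stay as the last step left them, time stands still between calls to the robot, and variables do not carry over. Pictures are saved under pics/ and viewed, at most 10 in all, crops included, and the job is handed in when it is done.

```bash
mkdir -p pics
python3 - <<'E'
from plant import r
import cv2,pickle
o=r.observe();print(o['clock'],o['tcp_pos'],o['eef_rot'],o['gripper_width'])
F={}
for n in("scene","top"):
    f=r.grab_frame(n);F[n]=f;cv2.imwrite(f'pics/{n}0.png',f['color'][:,:,::-1]);print(n,-f['R'].T@f['t'] if hasattr(f['R'],'T') else f['R'],f['fx'])
pickle.dump(F,open('f0.pkl','wb'))
E
```

```text
0.0 [0.1548787  0.50118134 0.23073042] [ 1.49369636e-01  9.88781217e-01 -6.22170844e-04 -1.73599949e-04] 1.002391458808496
scene [-0.25736327 -0.68949247  0.69063334] 551.3895832882621
top [0.25165495 0.10217848 1.32048628] 532.6665789404823
```

View pics/top0.png

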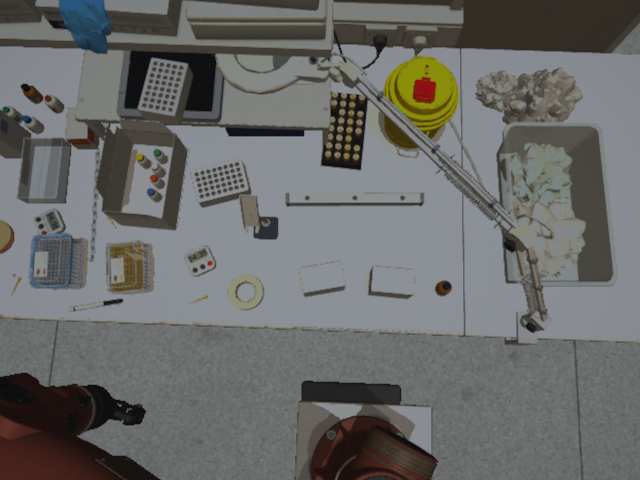

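View pics/scene0.png

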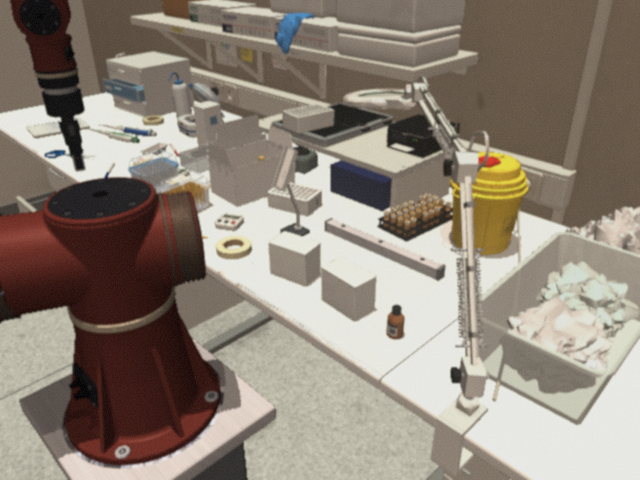

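View crop.

Top view: cartons at about (323,277) and (392,281), rail at (354,198), bottle (443,288), tape (246,292), timer (200,261). The scene view agrees, showing both cartons upright with the lamp stand near the rail's left end. Next is a zoom for the corners.

```bash
cat > h.py <<'E'
import numpy as np
def cast(f,px,z):
    R=np.array(f['R']);t=np.array(f['t']);c=-R.T@t
    d=R.T@np.array([(px[0]-f['cx'])/f['fx'],(px[1]-f['cy'])/f['fy'],1.]);return c+d*(z-c[2])/d[2]
E
python3 - <<'E'
import pickle,cv2,numpy as np
from h import cast
f=pickle.load(open('f0.pkl','rb'))['top']
c=f['color'][180:310,280:460,::-1]
g=cv2.resize(c,None,fx=4.4,fy=4.4,interpolation=cv2.INTER_CUBIC)
g=np.clip((g.astype(float)-110)*2.2,0,255).astype('uint8')
cv2.imwrite('pics/crop.png',g)
for n,p,z in[('railL',(287,205),.03),('railR',(423,205),.03),('A',(323,277),.085),('B',(392,281),.085),('bot',(443,288),.07),('tape',(246,292),.01),('stand',(266,228),.01)]:print(n,cast(f,p,z).round(3))
print(f['color'][277,295:350,1],f['color'][255:300,322,1])
E
```

```text
railL [0.627 0.207 0.03 ]
railR [ 0.64  -0.135  0.03 ]
A [0.44  0.109 0.085]
B [ 0.436 -0.053  0.085]
bot [ 0.426 -0.175  0.07 ]
tape [0.406 0.298 0.01 ]
stand [0.571 0.258 0.01 ]
[144 144 144 144 145 137 140 144 144 144 143 144 144 144 144 144 144 144
 144 144 144 144 144 144 144 144 144 144 144 144 144 144 144 144 144 144
 144 144 144 144 143 144 144 144 144 144 144 144 144 144 144 144 144 143
 144] [143 144 144 144 144 144 144 144 134 130 144 144 144 144 144 144 144 144
 144 144 144 144 144 144 144 144 144 144 144 144 144 144 143 144 120  65
  65  66  82 121 144 144 144 143 144]
```

View pics/crop.png

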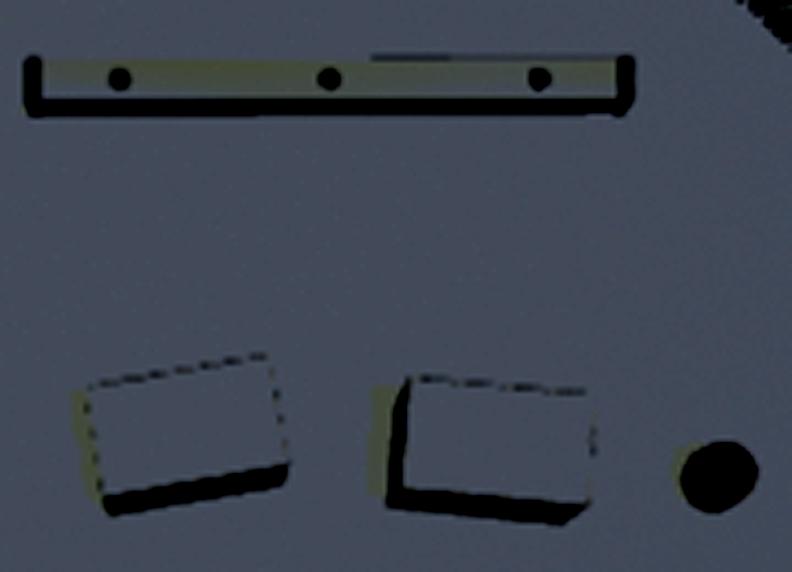

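The crop shows carton A's top corners at (90,385),(268,354),(287,465),(103,497) and carton B's at (410,377),(585,391),(590,502),(404,489). The rail's near top edge runs from (35,98) to (620,98).

Run:
```python
import pickle,numpy as np
from h import cast
f=pickle.load(open('f0.pkl','rb'))['top']
w=lambda x,y,z:cast(f,((x+.5)/4.4+279.5,(y+.5)/4.4+179.5),z)
for n,P in dict(A=[(90,385),(268,354),(287,465),(103,497)],B=[(410,377),(585,391),(590,502),(404,489)]).items():
    W=np.array([w(*p,.085) for p in P]);fl,fr,nr,nl=W
    d=(fl-fr)+(nl-nr);print(n,W.mean(0).round(4),'len',np.linalg.norm(d)/2,'w',np.linalg.norm(fl+fr-nl-nr)/2,'yaw deg',np.degrees(np.arctan2(-d[0],d[1])), 'near mid',((nl+nr)/2).round(4))
L,R=w(28,98,.03),w(632,98,.03);L2,R2=w(28,117,0),w(632,117,0);print(L,R,L2,R2,'yaw',np.degrees(np.arctan2(-(L-R)[0],(L-R)[1])))
```

```text
A [0.4414 0.1109 0.085 ] len 0.09788296685589516 w 0.06062435036634122 yaw deg 12.147250803024628 near mid [0.4115 0.1055 0.085 ]
B [ 0.4398 -0.0543  0.085 ] len 0.09615281471680255 w 0.059913807521072296 yaw deg -2.154458823819682 near mid [ 0.4099 -0.0545  0.085 ]
[0.63537495 0.20955307 0.03      ] [ 0.64859241 -0.1361097   0.03      ] [0.63275548 0.21145031 0.        ] [ 0.64625115 -0.14165239  0.        ] yaw 2.1898113052546484
```

Sizes check out: tops measure 97x60 mm and the rail 345 mm. Carton A's centre is at (0.441,0.111) with yaw 12°, and B's is at (0.440,-0.054) with yaw -2°. I'll move behind A first.

```bash
python3 -m handwheel '[[0,0,0,0,0,-7.3,40],[0,0,0,0,0,-7.3,40],[0,0,0,0,0,-7.3,40],[0,0,0,0,0,-7.4,40],[-9,-32,4,0,0,0,40],[-9,-32,4,0,0,0,40],[-9,-32,4,0,0,0,40],[-9,-32,4,0,0,0,40],[-9,-32,4,0,0,0,40],[-9,-32,4,0,0,0,40],[-9,-32,4,0,0,0,40],[-9,-32,4,0,0,0,40],[-9,-32,4,0,0,0,40],[-9,-32,4,0,0,0,40],[-9,-32,4,0,0,0,40],[-9,-32,4,0,0,0,40],[-9,-32,4,0,0,0,40],[-9,-24,4,0,0,0,40],[0,0,0,0,0,0,40],[0,0,0,0,0,0,40]]'
cat >> h.py <<'E'
from scipy.spatial.transform import Rotation as Ro
def go(o,tgt,yaw):
    R=Ro.from_quat(o['eef_rot']).as_matrix();y=R[:,1];cur=np.degrees(np.arctan2(-y[0],y[1]))
    c,s=np.cos(np.radians(yaw)),np.sin(np.radians(yaw));d=(np.array(tgt)-o['tcp_pos'])*1000
    print('t',o['clock'],'tcp',np.round(o['tcp_pos'],4),'yaw',cur.round(2),'F',np.round(o['force'],1),'turn z',(cur-yaw).round(2),'shift(after turn)',np.round([-(c*d[0]+s*d[1]),-s*d[0]+c*d[1],-d[2]],1))
E
python3 - <<'E'
from plant import r;from h import *
go(r.observe(),[.376,.098,.073],12.1)
E
```

```text
clock: 2.1
tcp_pos: [0.3703, 0.0976, 0.175]
eef_rot: [-0.105, 0.994, 0.0, -0.001]
force: [0.7, -0.4, -0.9]
gripper_width: 0.467
finger_force: 0.0
t 2.1 tcp [0.3703 0.0976 0.175 ] yaw 12.03 F [ 0.7 -0.4 -0.9] turn z -0.07 shift(after turn) [ -5.6  -0.8 102. ]
```

```bash
python3 -m handwheel '[[0,0,34,0,0,0,40],[0,0,34,0,0,0,40],[0,0,34,0,0,0,40],[-10,0,0,0,0,0,40],[-10,0,0,0,0,0,40],[-8,0,0,0,0,0,40],[-5,0,-2,0,0,0,40],[-5,0,-3,0,0,0,40],[-5,0,-3,0,0,0,40],[-5,0,-3,0,0,0,40],[-5,0,-2,0,0,0,40],[-5,0,-2,0,0,0,40],[-5,0,-2,0,0,0,40],[-5,0,-1,0,0,0,40],[-5,0,-1,0,0,0,40],[0,0,0,0,0,0,40]]'
python3 - <<'E'
from plant import r;import cv2
f=r.grab_frame('scene')['color'][200:350,200:450,::-1]
cv2.imwrite('pics/s1.png',cv2.resize(f,None,fx=3,fy=3))
E
```

```text
clock: 3.7
tcp_pos: [0.443, 0.1133, 0.0924]
eef_rot: [-0.106, 0.994, -0.0, 0.0]
force: [-0.9, -0.3, 0.3]
gripper_width: 0.47
finger_force: 0.3
```

View pics/s1.png

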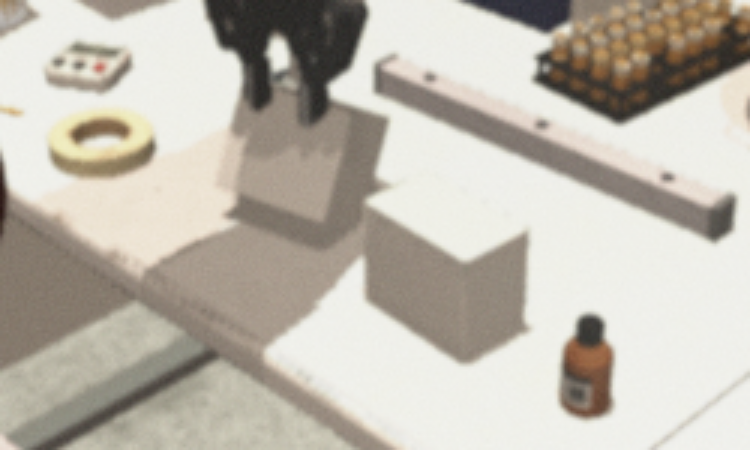

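Carton A is tilting cleanly about its far edge, with the fingers at crop (255,100)/(310,110). I'll finish the tip and back off.

```bash
python3 -m handwheel '[[-5,0,-1,0,0,0,40],[-5,0,-1,0,0,0,40],[-5,0,-1,0,0,0,40],[-5,0,0,0,0,0,40],[-5,0,0,0,0,0,40],[-3,0,0,0,0,0,40],[0,0,0,0,0,0,40],[0,0,0,0,0,0,40],[0,0,0,0,0,0,40],[20,0,-10,0,0,0,40],[20,0,-20,0,0,0,40],[30,0,-20,0,0,0,40],[30,0,-20,0,0,0,40],[0,0,-10,0,0,7,40],[0,0,0,0,0,7.2,40]]'
python3 - <<'E'
from plant import r;import cv2;from h import *
f=r.grab_frame('scene')['color'][200:350,200:450,::-1]
cv2.imwrite('pics/s2.png',cv2.resize(f,None,fx=3,fy=3))
# B: near mid (.4099,-.0545), yaw -2.2; stand-off 36 mm
go(r.observe(),[.374,-.053,.073],-2.2)
E
```

```text
clock: 5.25
tcp_pos: [0.3718, 0.098, 0.1769]
eef_rot: [0.021, 1.0, 0.0, 0.002]
force: [0.1, -0.1, -0.5]
gripper_width: 0.466
finger_force: 0.0
t 5.3 tcp [0.3718 0.098  0.1762] yaw -2.79 F [ 0.2 -0.3 -0.2] turn z -0.59 shift(after turn) [  -8.  -150.8  103.2]
```

View pics/s2.png

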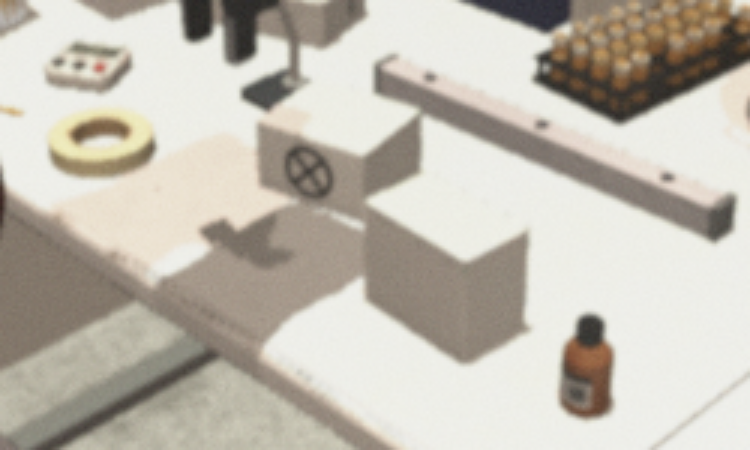

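Carton A lies on its back, with the stamp visible at crop (308,172), so the left carton is the stamped one. Carton B comes next.

```bash
python3 -m handwheel '[[-2,-38,0,0,0,-0.6,40],[-2,-38,0,0,0,0,40],[-2,-38,0,0,0,0,40],[-2,-37,10,0,0,0,40],[0,0,31,0,0,0,40],[0,0,31,0,0,0,40],[0,0,31,0,0,0,40],[0,0,0,0,0,0,40]]'
python3 - <<'E'
from plant import r;from h import *
go(r.observe(),[.374,-.053,.073],-2.2)
E
```

```text
clock: 6.1
tcp_pos: [0.3724, -0.0523, 0.0697]
eef_rot: [0.012, 1.0, 0.001, -0.003]
force: [-0.2, 0.5, 0.2]
gripper_width: 0.467
finger_force: 0.0
t 6.1 tcp [ 0.3724 -0.0523  0.0697] yaw -1.38 F [-0.2  0.5  0.2] turn z 0.82 shift(after turn) [-1.6 -0.7 -3.3]
```

```bash
python3 -m handwheel '[[-10,0,-2,0,0,0.8,40],[-9,0,-1,0,0,0,40],[-6,0,0,0,0,0,40],[-5,0,-2,0,0,0,40],[-5,0,-3,0,0,0,40],[-5,0,-3,0,0,0,40],[-5,0,-3,0,0,0,40],[-5,0,-2,0,0,0,40],[-5,0,-2,0,0,0,40],[-5,0,-2,0,0,0,40],[-5,0,-1,0,0,0,40],[-5,0,-1,0,0,0,40],[-5,0,-1,0,0,0,40],[-5,0,-1,0,0,0,40],[-5,0,-1,0,0,0,40],[-5,0,0,0,0,0,40],[-5,0,0,0,0,0,40],[-3,0,0,0,0,0,40],[0,0,0,0,0,0,40],[0,0,0,0,0,0,40]]' && python3 -m handwheel '[[0,0,0,0,0,0,40],[20,0,-10,0,0,0,40],[20,0,-20,0,0,0,40],[30,0,-20,0,0,0,40],[30,0,-20,0,0,0,40],[0,0,0,0,0,0,40],[0,0,0,0,0,0,40]]'
python3 - <<'E'
from plant import r;import cv2,pickle,numpy as np
f=r.grab_frame('scene')['color'][200:350,200:450,::-1]
t=r.grab_frame('top');pickle.dump(t,open('f1.pkl','wb'))
g=t['color'][180:310,280:460,::-1]
g=cv2.resize(g,None,fx=4.4,fy=4.4,interpolation=cv2.INTER_CUBIC)
g=np.clip((g.astype(float)-110)*3.5,0,255).astype('uint8')
s=cv2.resize(f,None,fx=1,fy=1);g[-150:,:250]=s   # inset: scene view
cv2.imwrite('pics/c2.png',g)
E
```

```text
clock: 8.1
tcp_pos: [0.4731, -0.0568, 0.0972]
eef_rot: [0.02, 1.0, 0.0, -0.0]
force: [0.2, -0.3, -0.9]
gripper_width: 0.467
finger_force: 0.0
clock: 8.8
tcp_pos: [0.3736, -0.0531, 0.1678]
eef_rot: [0.02, 1.0, -0.0, 0.001]
force: [0.4, 0.2, -0.2]
gripper_width: 0.47
finger_force: 0.0
```

View pics/c2.png

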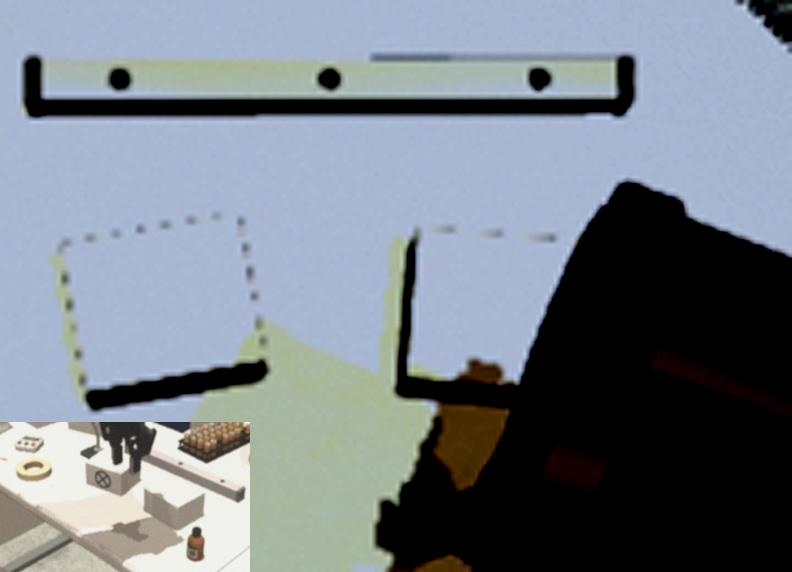

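Both cartons lie on their backs, clear of the rail. Carton A's upper corners are at crop (62,243),(240,216),(264,362),(85,392). Next I'll position for the push square to the rail.

Run:
```python
import pickle,numpy as np
from h import *;from plant import r
f=pickle.load(open('f1.pkl','rb'))
w=lambda x,y,z:cast(f,((x+.5)/4.4+279.5,(y+.5)/4.4+179.5),z)
W=np.array([w(*p,.061) for p in[(62,243),(240,216),(264,362),(85,392)]]);fl,fr,nr,nl=W
d=(fl-fr)+(nl-nr);c=W.mean(0);print(W.round(4),c,'yaw',np.degrees(np.arctan2(-d[0],d[1])),'near',((nl+nr)/2))
print('B far-left',w(414,230,.061))
n=(nl+nr)/2;u=np.array([np.cos(.038),np.sin(.038),0])
rf=np.array([.642,.037,0]);print('gap along u of far corners',(rf-fl)@u,(rf-fr)@u,(rf-c)@u)
go(r.observe(),[*(n-u*.045)[:2],.025],2.2)
```

```text
[[0.5438 0.1839 0.061 ]
 [0.5629 0.0863 0.061 ]
 [0.4814 0.0705 0.061 ]
 [0.4611 0.1673 0.061 ]] [0.51227455 0.12700525 0.061     ] yaw 11.43843794269416 near [0.4712186  0.11889163 0.061     ]
B far-left [ 0.55856856 -0.01001365  0.061     ]
gap along u of far corners 0.09254710151468883 0.07720865858454277 0.12621242793900211
t 8.9 tcp [ 0.3739 -0.053   0.1671] yaw -2.28 F [ 0.6 -0.2  0. ] turn z -4.48 shift(after turn) [-58.8 168.1 142.1]
```

```bash
python3 -m handwheel '[[0,10,0,0,0,-4.5,60],[-10,32,0,0,0,0,60],[-12,32,0,0,0,0,60],[-12,32,0,0,0,0,60],[-12,32,0,0,0,0,60],[-12,30,0,0,0,0,60],[0,0,30,0,0,0,60],[0,0,30,0,0,0,60],[0,0,30,0,0,0,60],[0,0,30,0,0,0,60],[0,0,22,0,0,0,60],[0,0,0,0,0,0,60]]'
python3 - <<'E'
from plant import r;from h import *
go(r.observe(),[.426,.117,.025],2.2)
E
```

```text
clock: 10.1
tcp_pos: [0.4233, 0.1172, 0.0223]
eef_rot: [-0.02, 1.0, -0.0, -0.003]
force: [-0.1, -0.1, 0.0]
gripper_width: 0.706
finger_force: 0.0
t 10.1 tcp [0.4233 0.1172 0.0223] yaw 2.24 F [-0.1 -0.1  0. ] turn z 0.04 shift(after turn) [-2.7 -0.3 -2.7]
```

```bash
python3 -m handwheel '[[-8,0,0,0,0,0,60],[-8,0,0,0,0,0,60],[-5,0,0,0,0,0,60],[-5,0,0,0,0,0,60],[-5,0,0,0,0,0,60],[-5,0,0,0,0,0,60],[-5,0,0,0,0,0,60],[-5,0,0,0,0,0,60],[-5,0,0,0,0,0,60],[-5,0,0,0,0,0,60],[-5,0,0,0,0,0,60],[-5,0,0,0,0,0,60],[-5,0,0,0,0,0,60],[-5,0,0,0,0,0,60],[-5,0,0,0,0,0,60],[-5,0,0,0,0,0,60],[-5,0,0,0,0,0,60],[-5,0,0,0,0,0,60],[-5,0,0,0,0,0,60],[-5,0,0,0,0,0,60]]'
python3 -m handwheel '[[-3,0,0,0,0,0,60],[-3,0,0,0,0,0,60],[-2,0,0,0,0,0,60]]'
python3 -m handwheel '[[-2,0,0,0,0,0,60],[0,0,0,0,0,0,60]]'
python3 -m handwheel '[[-2,0,0,0,0,0,60],[0,0,0,0,0,0,60]]'
```

```text
clock: 12.1
tcp_pos: [0.532, 0.1214, 0.0253]
eef_rot: [-0.019, 1.0, -0.0, 0.0]
force: [-1.9, 0.8, 0.1]
gripper_width: 0.706
finger_force: 0.9
clock: 12.4
tcp_pos: [0.5392, 0.1216, 0.0252]
eef_rot: [-0.019, 1.0, -0.0, -0.0]
force: [-11.5, -1.4, 7.3]
gripper_width: 0.702
finger_force: 5.1
clock: 12.6
tcp_pos: [0.5391, 0.1216, 0.0251]
eef_rot: [-0.02, 1.0, -0.0, -0.002]
force: [-10.6, -0.3, 8.4]
gripper_width: 0.704
finger_force: 5.4
clock: 12.8
tcp_pos: [0.5391, 0.1216, 0.0249]
eef_rot: [-0.02, 1.0, -0.0, -0.004]
force: [-18.1, -1.2, 15.1]
gripper_width: 0.702
finger_force: 9.0
```

The wrist force shows the carton is firmly against the rail. I'll back off and look.

```bash
python3 -m handwheel '[[5,0,0,0,0,0,60],[10,0,0,0,0,0,60],[20,0,0,0,0,0,60],[20,0,0,0,0,0,60],[20,0,-20,0,0,0,60],[20,0,-30,0,0,0,60],[20,0,-30,0,0,0,60],[10,30,-30,0,0,0,60],[0,40,0,0,0,0,60],[0,40,0,0,0,0,60],[0,40,0,0,0,0,60],[0,40,0,0,0,0,60],[0,40,0,0,0,0,60],[0,0,0,0,0,0,60],[0,0,0,0,0,0,60]]'
python3 - <<'E'
from plant import r;import cv2,pickle,numpy as np
s=r.grab_frame('scene')['color'][200:350,200:450,::-1]
t=r.grab_frame('top');pickle.dump(t,open('f2.pkl','wb'))
g=cv2.resize(t['color'][180:310,280:460,::-1],None,fx=4.4,fy=4.4,interpolation=cv2.INTER_CUBIC)
g=np.clip((g.astype(float)-110)*3.5,0,255).astype('uint8');g[-150:,:250]=s
cv2.imwrite('pics/c3.png',g)
E
```

```text
clock: 14.3
tcp_pos: [0.4093, 0.3473, 0.1351]
eef_rot: [-0.02, 1.0, -0.0, 0.0]
force: [-0.7, 0.2, 0.6]
gripper_width: 0.705
finger_force: 0.0
```

View pics/c3.png

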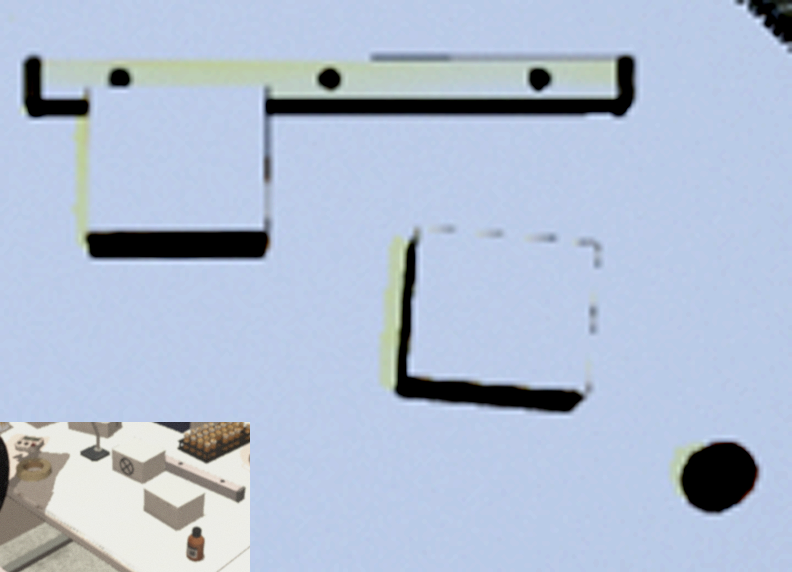

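The stamped carton sits square and flush on the rail, with its near edge level from crop (90,257) to (266,257). Carton B lies well short of the rail at (500,310), and the bottle hasn't moved.

```bash
python3 -c "
from plant import r
print(r.close_job())"
```

```text
the job is handed in; nothing more can be done
None
```

I tipped both cartons onto their backs, pushed the stamped (left) one square and flush against the rail, left the other where it fell, and handed the job in at about 14 s; no verdict came back.

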